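# Lock the gearbox adjuster

## Robot

A 7-joint arm with a two-finger parallel gripper is mounted at the origin on the work surface. World frame = base frame: x ahead of the robot, y to its left, z up, the work surface at z = 0. Lengths are in m, angles in rad, forces in N, time in s.
With the tool pointing down it reaches from about 0.425 to 0.875 m from the base axis. Payload 8.4 kg.
Tool frame: the origin (TCP) lies at the centre of the arm's flange, where the gripper is bolted on; the fingertips stand 182 mm ahead of it and the grasp point (between the pads) lies 164 mm ahead of it; z points along the fingers, y is the direction in which the jaws open and shut (so a half turn about z gives the same grasp; the last joint's range is limited). The gripper opens to 87 mm and grips with 3 to 60 N. Pads are 19 mm wide; open, the fingers measure 117 mm over their backs; the gripper's body (75 mm by 190 mm) begins 51 mm behind the grasp point.
Start: joints at [-1.398, 0.333, 0.04, 1.465, -0.013, 1.343, -0.059], TCP at [0.175, 0.626, 0.405] pointing down, gripper open.
Joint ranges: [-2.58, 2.58], [-0.38, 2.09], [-1.3, 1.39], [0.25, 2.4], [-1.5, 4.64], [0.08, 2.09], [-2.65, 2.65]. Speed limits (rad/s): [2.22, 2.22, 2.79, 2.79, 3.14, 3.14, 3.14].

## Interface

Orientations are given as a rotation vector (axis times angle).
In Python, from workcell import monitor, viewer, arm gives the robot as it stands. The module is installed in compiled form; this text tells all that it offers.
- The arm moves only by the tool step_arm, never from a script. Its argument "increments" is one flat list of numbers, 7 for each row, row after row: the turn, a rotation vector about the tool's x, y, z in units of 5 degrees (1.0 is 5 degrees), then the shift along the tool's x, y, z in units of 30 mm (1.0 is 30 mm), then the opening, from 0 (shut) to 1 (fully open). In form: [ax, ay, az, dx, dy, dz, jaw, ax, ay, az, dx, dy, dz, jaw, ...]. A call has exactly 8 rows; each row is the pose to reach, as a shift and turn from the pose measured when the call began, along the tool's axes at that moment; what a row does not reach only later rows make up. A row lasts 1/12 s, in which the tool goes at most 41.7 mm and 7.16 degrees, less where a joint would pass 70% of its speed; a pose out of reach is approached as far as the arm can. A call with a gripper value outside its range is refused whole. The fingers move at their own pace and stop on an object; "force" is the grip in N (left out, the last holds). Time passes only in rows, so rows that repeat a pose let the fingers close, or fill a call up. It gives the time, the measured TCP pose, the force and the opening at its end, in the units of the state.
- monitor.observe(): the state, without advancing time (a new reading comes with each control period).
- viewer.snapshot(name): name is "side" or "top" or "wrist"; returns the picture (400x640x3 uint8, red, green, blue); there is no depth.
- viewer.calibration(name): a dict with "mtx" (3x3 intrinsics, pixels), "R" (3x3) and "t" (3): a world point X has camera coordinates R X + t. Camera axes: x right, y down, z forward; pixel columns grow to the right and rows downward; lengths in m; the calibration is good to about 2 mm. A picture is of the moment at which its call begins: read the wrist's pose just before it. calibration takes no time and is no camera call; for the wrist camera it gives the pose at the moment of the call.
- arm.job_done(): hands the job in, once; it reports no verdict.
The state is a dict: "time_s": time; "joints": joint angles; "qd": joint speeds; "joint_efforts": joint torques, N m; "position": TCP position; "tool_rot": TCP orientation; "contact_force": force on the tool from outside, world axes, zero at the start; "moment": the same for the moment, N m; "finger_gap": finger opening in m.
Only numpy, scipy, OpenCV 4.12 (cv2) and the standard library are available. Lean on these libraries where they do the work, as an engineer would, in place of code of your own. Each camera call takes 0.05 s, during which the arm holds its last target.

## Task

Gently set the red-headed holding pin fully home through the eye of the adjuster's blue arm into the casting, so that the barrel is held still. Then turn the knurled brass lock ring clockwise (seen from above) until it seats on the housing and nip it up to about 1 N m, without overtightening it or letting the barrel turn off its setting. Leave the pin in, and leave the other parts on the bench alone.

Things in the scene. Friction and masses are not known exactly. Their poses are not given: they have to be found in the camera images.
- housing: Cast aluminium housing, bolted down (fixed): base plate 130 x 130 x 14 mm with a lug towards its +y. Origin: on the adjuster's vertical axis, at the bench surface. Round foot 76 mm across up to 26 mm; above it three pillars and a neck 46 mm across from 42 to 61 mm height, on which the lock ring seats. At 85 mm along its +y, a square pad 42 mm wide, top at 28.5 mm, with a 14 mm hole 24 mm deep, its mouth chamfered 1 mm.
- eye (a point): Centre of the 14 mm eye at the end of the barrel's blue arm, at the arm's top face (38 mm above the bench); z up. The arm is 8 mm thick (30 to 38 mm height), its square end 36 mm wide, 85 mm from the adjuster's axis; the eye's mouth is chamfered 1 mm. The eye stands right over the hole in the housing's pad.
- barrel (a joint): Angle of the barrel with its arm, rad, 0 at its setting, growing clockwise seen from above. It turns with only 0.05 N m of friction, so the ring (0.12 N m on its thread) drags it round unless the pin holds it. More than 0.08 rad either way loses the setting; play in the pinned arm is about 0.03 rad.
- ring (a joint): Angle of the lock ring's core on the barrel, rad: grows clockwise seen from above (tightening), negative while backed off, 0 where it seats on the housing and stops dead. Running friction 0.12 N m. Its knurled rim is bonded to the core by a stiff rubber cushion: once seated only the rim winds up, a few hundredths of a rad to full torque, so this value does not show how tight it is.
- ring_mid (a point): Centre of the brass lock ring, on the adjuster's axis, 70 mm above the bench; z up. Ring 54 mm in diameter, 18 mm high (61 to 79 mm); the barrel's 33 mm wide end stands through it to 89 mm. Fingertips may reach below the ring, beside the 46 mm neck. Seated, nip it up to 0.6 to 1.5 N m about the vertical: under 0.5 is loose, over 1.7 strains it.
- pin: Loose steel holding pin, 60 g, upright in its stand. Origin: the centre of its lower end. Shank 12 mm in diameter, 30 mm long, chamfered foot; above it a red cylindrical head 20 mm in diameter, 36 mm high (total 66 mm). Fully home, the head's underside rests on the blue arm, with the lower end 30 mm below the arm's top face.
- pin_head (a point): On the pin's axis, 54 mm above its lower end and 12 mm below the top of its red head: a good place to grip it.
- stand: Grey steel pin stand, 60 x 60 mm, 34 mm high, on a 70 x 70 x 4 mm foot, heavy and fixed. Origin: centre of its underside. The pin stands in a 14 mm hole in its middle with its head resting on top; its lower end is at 4 mm height.
- tray: Grey parts tray, fixed, 110 x 90 x 28 mm. Origin: centre of its underside. It and the stand may change places.
- bearing: Bystander: steel bearing race, 48 mm across, 16 mm high, lying flat near the pin stand. Origin: centre of its underside.
- spur_gear: Bystander: steel spur gear, 76 mm across, 22 mm high, lying flat. Origin: centre of its underside.
- hub: Bystander: dark flanged hub, flange 84 mm across, steel stub up to 63 mm. Origin: centre of its underside.
- hub2: Bystander: dark flanged hub with a brass collar, flange 84 mm across, stub up to 53 mm. Origin: centre of its underside.
- carton: Bystander: blue box 60 x 50 x 60 mm. Origin: centre of its underside.
- cap_bolt: Bystander: brass bolt standing on its 26 mm head, 61 mm tall. Origin: centre of its underside.

How it is judged:
On the way, in this order (a step that is already met when the one before it is completed fails the run):
1. the pin is fully home through the arm's eye in the housing, and let go (z of pin in the frame of eye below -0.0265 m and horizontal distance between pin and eye below 0.004 m and angle between pin's own z axis and vertical below 0.12 rad and contact force between the fingers and pin below 0.1 N), for 0.2 s.
2. with the pin home, the lock ring, turned by the fingers, is seated on the housing and nipped up: the turning load that the arm puts on the pin is above 4.5 N (about 0.45 N m on the ring) (all of step 1 and value of joint ring above -0.02 rad and contact force between pin and barrel above 4.5 N and contact force between the fingers and ring above 2 N), for 0.2 s.
At the end, for the whole second after the job is handed in: The pin stands at rest fully home in the arm's eye (head within about 3.5 mm of the arm, within 4 mm of its centre, tilted under 0.12 rad); the lock ring is within 0.06 rad of its seat; the barrel is within 0.06 rad of its setting (z of pin in the frame of eye below -0.0265 m and horizontal distance between pin and eye below 0.004 m and angle between pin's own z axis and vertical below 0.12 rad and value of joint each of ring, barrel above -0.06 rad and value of joint barrel below 0.06 rad and linear speed of pin below 0.02 m/s); the robot touches nothing.
It fails at once if the barrel turned more than 0.08 rad off its setting (value of joint barrel above 0.08 rad or value of joint barrel below -0.08 rad).
It fails at once if the seated lock ring overtightened: the arm loads the pin with more than 20 N (about 1.75 N m on the ring) (value of joint ring above -0.02 rad and contact force between pin and barrel above 20 N).
It fails at once if the pin forced against the arm with more than 60 N (contact force between pin and barrel above 60 N).
It fails at once if another part on the bench moved by more than 30 mm (distance of any of bearing, spur_gear, hub, hub2, carton, cap_bolt from where it was at the start of the episode above 0.03 m).
It also fails if it takes over 67 s, if anything falls off the work surface, if the arm or the gripper's body presses on something with over 40 N, if the wrist force passes 120 N, or if a joint passes its speed limit or range.

## Working session

There is one attempt and no reset: what is moved stays moved. The work goes in short steps, Python scripts to look and compute and a tool call to move; the robot and the scene stay as the last step left them, time stands still between calls to the robot, and variables do not carry over. Pictures are saved under pics/ and viewed, and the job is handed in when it is done.

Besides the shell and the picture viewer there is one more tool, called after "Request:" as name(argument=value, ...) on one line, values as JSON. step_arm: Moves the arm, as the interface text tells. Its arguments: {"type":"object","properties":{"increments":{"type":"array"},"force":{"type":"number"}},"required":["increments"]}

```bash
mkdir -p pics; python3 - <<'E'
from workcell import monitor, viewer, arm
import cv2,numpy as np
s=monitor.observe()
for k,v in s.items(): print(k,np.round(v,4))
for n in("side","top","wrist"):
    c=viewer.calibration(n); print(n,{k:np.round(v,4).tolist() for k,v in c.items()})
    im=viewer.snapshot(n); cv2.imwrite(f"pics/{n}0.png",im[:,:,::-1])
E
```

```text
time_s 0.0
joints [-1.3982  0.3339  0.0399  1.4662 -0.0134  1.3433 -0.0585]
qd [ 0.0001  0.0016  0.0006  0.0013  0.0005 -0.0018 -0.    ]
joint_efforts [ 1.00000e-04 -6.56350e+01  1.33550e+00 -4.03814e+01 -5.97000e-02
  4.48000e-02  2.00000e-04]
position [0.1745 0.626  0.4039]
tool_rot [-4.2560e-01 -3.1125e+00  2.6000e-03]
contact_force [ 0.6548  0.3449 -0.3686]
moment [-0.0288 -0.0144 -0.0209]
finger_gap 0.087
side {'mtx': [[437.0836, 0.0, 326.8161], [0.0, 437.0836, 197.2358], [0.0, 0.0, 1.0]], 'R': [[-0.7321, -0.6809, -0.0171], [-0.4205, 0.4715, -0.7752], [0.5359, -0.5603, -0.6315]], 't': [0.4398, 0.3028, 0.586]}
top {'mtx': [[469.8006, 0.0, 316.2491], [0.0, 469.8006, 205.0528], [0.0, 0.0, 1.0]], 'R': [[0.0159, -0.9996, 0.0253], [-0.9804, -0.0205, -0.1961], [0.1966, -0.0217, -0.9802]], 't': [-0.0015, 0.5827, 1.0208]}
wrist {'mtx': [[277.0292, 0.0, 313.9724], [0.0, 277.0292, 203.273], [0.0, 0.0, 1.0]], 'R': [[0.2683, 0.9633, 0.0006], [0.9169, -0.2555, 0.3066], [0.2955, -0.0817, -0.9518]], 't': [-0.6509, -0.036, 0.3906]}
```

View pics/top0.png

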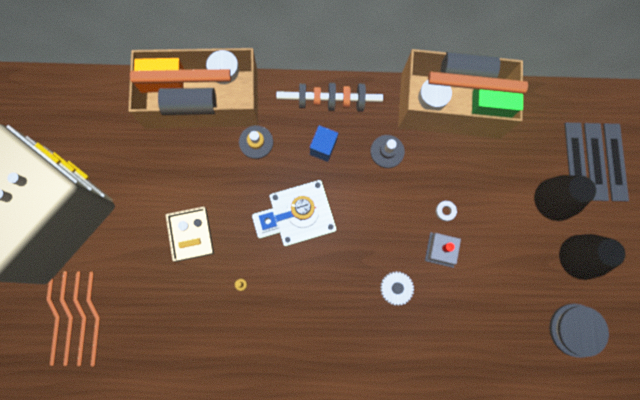

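View pics/side0.png

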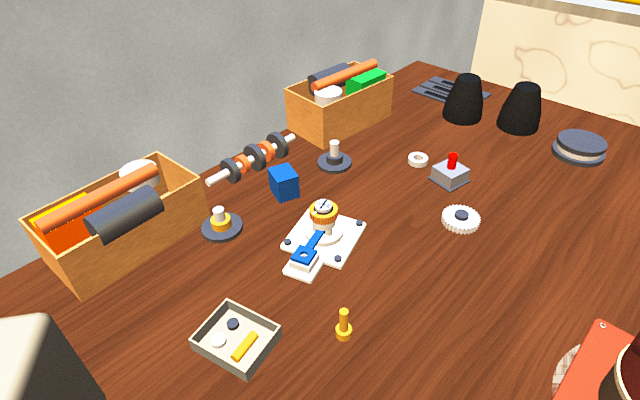

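View pics/wrist0.png

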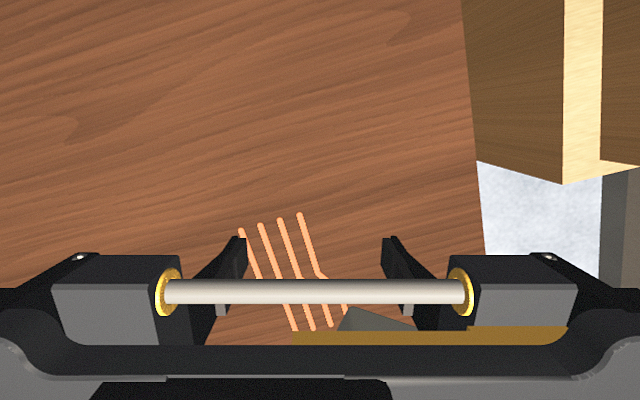

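```bash
cat > h.py <<'E'
import cv2,numpy as np
from workcell import monitor, viewer, arm
def ray(c,uv):
    K=np.array(c["mtx"]);R=np.array(c["R"]);t=np.array(c["t"]).ravel()
    d=R.T@np.linalg.solve(K,np.array([uv[0],uv[1],1.])); return -R.T@t,d/np.linalg.norm(d)
def onz(c,uv,z):
    o,d=ray(c,uv); return o+d*(z-o[2])/d[2]
def two(c1,u1,c2,u2):
    o1,d1=ray(c1,u1);o2,d2=ray(c2,u2)
    s=np.linalg.lstsq(np.c_[d1,-d2],o2-o1,rcond=None)[0]
    a=o1+s[0]*d1;b=o2+s[1]*d2
    return (a+b)/2,np.linalg.norm(a-b)
def proj(c,X):
    p=np.array(c["mtx"])@(np.array(c["R"])@np.array(X)+np.array(c["t"]).ravel()); return p[:2]/p[2]
def blobs(im,lo,hi,minA=15):
    h=cv2.cvtColor(im,cv2.COLOR_BGR2HSV); m=cv2.inRange(h,np.array(lo),np.array(hi))
    n,l,s,ce=cv2.connectedComponentsWithStats(m)
    return [(ce[i].round(1).tolist(),s[i].tolist()) for i in range(1,n) if s[i][4]>=minA],m
E
python3 - <<'E'
from h import *
T=viewer.calibration("top");S=viewer.calibration("side")
t=cv2.imread("pics/top0.png");s=cv2.imread("pics/side0.png")
for n,lo,hi in (("red",(0,200,120),(4,255,255)),("blue",(100,150,60),(125,255,255)),("brass",(14,120,100),(28,255,255))):
    for q,im in(("top",t),("side",s)):
        print(n,q,blobs(im,lo,hi)[0])
a=cv2.resize(t[170:260,235:345],None,fx=5,fy=5,interpolation=cv2.INTER_CUBIC);cv2.imwrite("pics/zt.png",a)
a=cv2.resize(s[190:285,270:375],None,fx=5,fy=5,interpolation=cv2.INTER_CUBIC);cv2.imwrite("pics/zs.png",a)
E
```

```text
red top [([445.5, 247.8], [444, 245, 5, 6, 15])]
red side [([452.0, 160.3], [448, 152, 10, 17, 125])]
blue top [([323.7, 140.5], [311, 126, 27, 30, 510]), ([267.4, 220.4], [260, 213, 16, 16, 144]), ([283.5, 215.8], [276, 212, 16, 9, 77])]
blue side [([283.7, 182.0], [268, 163, 32, 40, 925]), ([307.2, 249.2], [291, 230, 34, 35, 463])]
brass top [([166.7, 51.9], [157, 51, 19, 2, 21]), ([148.0, 52.0], [141, 52, 15, 1, 15]), ([425.4, 65.3], [414, 54, 26, 22, 189]), ([156.0, 63.6], [133, 57, 47, 15, 655]), ([192.7, 63.5], [183, 56, 23, 13, 113]), ([245.2, 62.2], [239, 58, 12, 11, 48]), ([465.4, 117.0], [397, 58, 156, 88, 2378]), ([514.3, 72.9], [505, 62, 16, 19, 162]), ([531.6, 80.1], [528, 77, 9, 8, 23]), ([539.2, 79.6], [536, 77, 7, 7, 16]), ([196.3, 119.7], [128, 109, 129, 21, 1253]), ([517.1, 115.2], [513, 112, 8, 7, 29]), ([551.9, 120.9], [549, 116, 7, 10, 15]), ([542.3, 123.8], [536, 122, 15, 5, 27]), ([255.7, 142.1], [247, 133, 17, 16, 116]), ([544.4, 139.7], [538, 136, 13, 10, 18]), ([62.1, 160.6], [35, 141, 55, 39, 397]), ([526.6, 146.1], [523, 144, 7, 5, 16]), ([302.9, 209.2], [292, 197, 22, 22, 151]), ([189.0, 242.9], [179, 239, 21, 9, 109]), ([240.2, 284.3], [233, 277, 15, 15, 155])]
brass side [([629.1, 1.2], [611, 0, 29, 5, 77]), ([345.5, 71.8], [315, 59, 62, 28, 387]), ([335.5, 112.5], [284, 74, 110, 76, 4376]), ([267.7, 145.3], [261, 141, 13, 10, 61]), ([124.8, 228.8], [19, 153, 191, 149, 8821]), ([243.6, 159.0], [237, 155, 13, 9, 56]), ([115.1, 198.5], [102, 191, 29, 16, 64]), ([322.6, 213.8], [309, 200, 29, 25, 201]), ([221.0, 224.1], [210, 212, 22, 20, 217]), ([343.2, 326.3], [335, 307, 18, 35, 398]), ([244.0, 346.3], [231, 331, 27, 32, 340])]
```

View pics/zt.png

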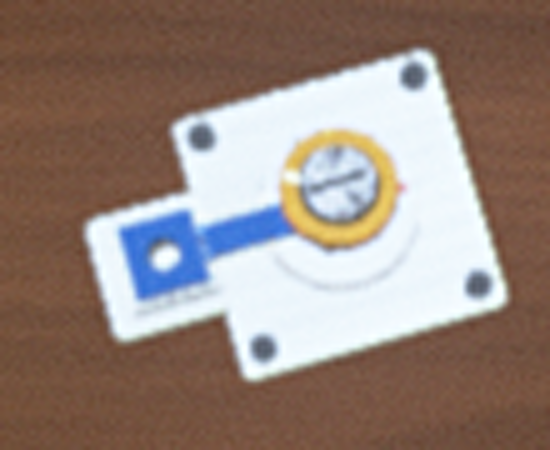

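View pics/zs.png

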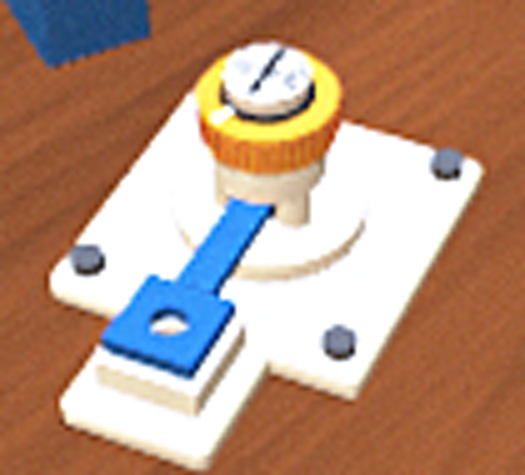

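```bash
python3 - <<'E'
from h import *
T=viewer.calibration("top");S=viewer.calibration("side")
t=cv2.imread("pics/top0.png");s=cv2.imread("pics/side0.png")
z=lambda p,o:((p[0]+.5)/5-.5+o[0],(p[1]+.5)/5-.5+o[1])
et=z((163,256),(235,170));es=z((169,321),(270,190))
print("eye",onz(T,et,.038),onz(S,es,.038),two(T,et,S,es))
rt=z((340,189),(235,170)); rs=z((271,103),(270,190))
print("ring",onz(T,rt,.079),onz(S,rs,.079),two(T,rt,S,rs))
bt=z((338,184),(235,170)); bs=z((266,73),(270,190))
print("barrel end",onz(T,bt,.089),onz(S,bs,.089),two(T,bt,S,bs))
bl,m=blobs(t,(0,180,90),(6,255,255),4)
m2=blobs(t,(170,150,90),(180,255,255),4)
print(bl,m2[0])
bl,m=blobs(s,(0,180,60),(6,255,255),4);print(bl)
for n,im,r in(("t",t,(225,270,420,470)),("s",s,(140,195,425,475))):
    cv2.imwrite(f"pics/p{n}.png",cv2.resize(im[r[0]:r[1],r[2]:r[3]],None,fx=10,fy=10,interpolation=cv2.INTER_CUBIC))
E
```

```text
eye [0.54702842 0.12181532 0.038     ] [0.54440245 0.12140002 0.038     ] (array([0.5462908 , 0.12120834, 0.03681443]), np.float64(0.002299951301852426))
ring [0.57237337 0.0402292  0.079     ] [0.56595671 0.04363783 0.079     ] (array([0.57225684, 0.03936166, 0.07298217]), np.float64(0.003116061102167846))
barrel end [0.57267382 0.04109386 0.089     ] [0.57094658 0.04073295 0.089     ] (array([0.57212783, 0.04063246, 0.08846149]), np.float64(0.0015815588813375915))
[([447.9, 247.1], [443, 244, 11, 7, 57])] []
[([369.0, 68.9], [366, 68, 7, 3, 7]), ([355.5, 74.5], [354, 74, 4, 2, 4]), ([452.2, 159.6], [448, 152, 11, 17, 142]), ([586.7, 334.2], [579, 320, 16, 30, 35]), ([633.0, 340.3], [631, 337, 5, 8, 15]), ([638.0, 341.8], [637, 341, 3, 3, 5]), ([635.5, 344.0], [635, 343, 2, 3, 4]), ([630.2, 356.7], [623, 346, 17, 23, 87]), ([637.5, 346.5], [636, 346, 4, 2, 4]), ([574.8, 356.9], [572, 351, 7, 13, 15]), ([630.2, 381.0], [621, 358, 19, 42, 252]), ([634.4, 366.7], [631, 364, 9, 7, 20]), ([560.8, 383.1], [552, 368, 18, 32, 36])]
```

View pics/pt.png

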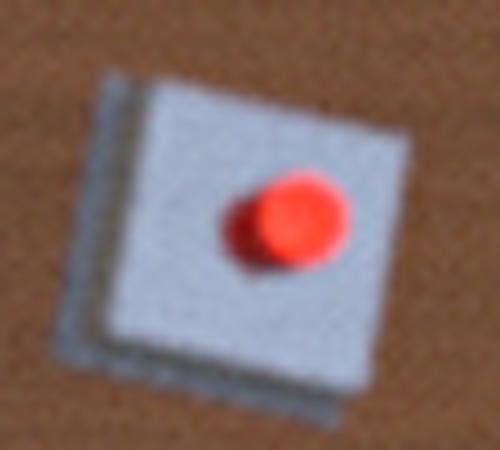

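View pics/ps.png

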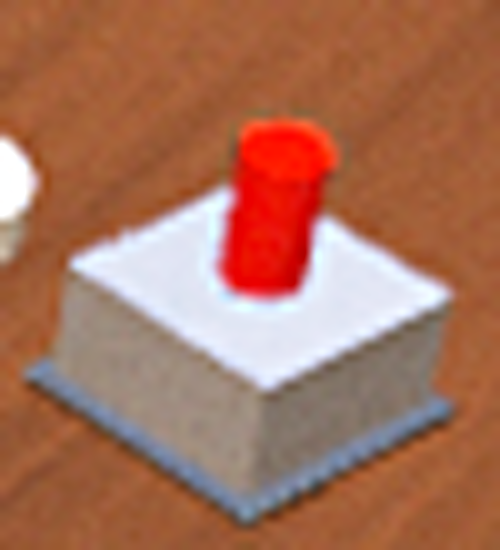

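```bash
cat >> h.py <<'E'
from scipy.spatial.transform import Rotation as Rn
def Rdown(phi):
    p=np.radians(phi);c,s=np.cos(p),np.sin(p)
    return np.array([[-s,c,0],[c,s,0],[0,0,-1.]])
def inc(pos,phi,st=None):
    """tip target: pos is the grasp point, phi the jaw direction deg"""
    st=st or monitor.observe()
    R=Rn.from_rotvec(st["tool_rot"]).as_matrix(); p=np.array(st["position"])
    tg=np.array(pos)+[0,0,.164]
    a=Rn.from_matrix(R.T@Rdown(phi)).as_rotvec()/np.radians(5)
    d=R.T@(tg-p)/.03
    print("inc",np.round(a,2),np.round(d,3))
def now():
    s=monitor.observe();R=Rn.from_rotvec(s["tool_rot"]).as_matrix()
    print("t%.2f"%s["time_s"],"grasp",np.round(np.array(s["position"])+.164*R[:,2],4),"phi %.2f"%np.degrees(np.arctan2(R[1,1],R[0,1])),"zaxis",np.round(R[:,2],4),"F",np.round(s["contact_force"],2),"M",np.round(s["moment"],3),"gap %.4f"%s["finger_gap"],"q",np.round(s["joints"],3))
E
python3 - <<'E'
from h import *
T=viewer.calibration("top");S=viewer.calibration("side")
t=(449.85,246.45);s=(453.2,154.6)
print("pin",onz(T,t,.07),onz(S,s,.07),two(T,t,S,s))
inc((.46,.386,.24),40)
E
```

```text
pin [ 0.49166852 -0.29216103  0.07      ] [ 0.48840488 -0.29160609  0.07      ] (array([ 0.4906379 , -0.29325161,  0.06840457]), np.float64(0.0027049784813193644))
inc [-0.01  0.    6.89] [-1.1317e+01 -5.1510e+00  1.0000e-02]
```

Request:
step_arm(increments=[0,0,7,-11.3,-5.15,0,1,0,0,7,-11.3,-5.15,0,1,0,0,7,-11.3,-5.15,0,1,0,0,7,-11.3,-5.15,0,1,0,0,7,-11.3,-5.15,0,1,0,0,7,-11.3,-5.15,0,1,0,0,7,-11.3,-5.15,0,1,0,0,7,-11.3,-5.15,0,1])

```text
time_s: 0.82
position: [0.4307, 0.4098, 0.4043]
tool_rot: [1.342, 2.84, -0.002]
contact_force: [0.6, 0.7, 0.4]
finger_gap: 0.0871
```

```bash
python3 - <<'E'
from h import *
now();inc((.57,.06,.24),8)
E
```

```text
t0.82 grasp [0.4306 0.4096 0.2403] phi 39.43 zaxis [-4.0e-04 -1.2e-03 -1.0e+00] F [0.61 0.69 0.38] M [-0.022 -0.042  0.038] gap 0.0871 q [-1.084  0.222  0.294  1.619 -0.065  1.311 -0.092]
inc [-0.01  0.01  6.29] [-11.956  -3.818   0.022]
```

Request:
step_arm(increments=[0,0,6,-12,-3.8,0,1,0,0,6,-12,-3.8,0,1,0,0,6,-12,-3.8,0,1,0,0,6,-12,-3.8,0,1,0,0,6,-12,-3.8,0,1,0,0,6,-12,-3.8,0,1,0,0,6,-12,-3.8,0,1,0,0,6,-12,-3.8,0,1])

```text
time_s: 1.48
position: [0.5542, 0.1002, 0.4047]
tool_rot: [2.031, 2.397, -0.001]
contact_force: [1.6, 1.3, 1.0]
finger_gap: 0.0873
```

```bash
python3 - <<'E'
from h import *
now();inc((.4908,-.292,.17),-25)
im=viewer.snapshot("wrist");cv2.imwrite("pics/w1.png",im[:,:,::-1])
E
```

```text
t1.48 grasp [0.5542 0.1001 0.2407] phi 9.45 zaxis [-2.e-04 -8.e-04 -1.e+00] F [1.59 1.32 1.01] M [-0.026  0.009  0.042] gap 0.0873 q [-0.759  0.165  0.567  1.705 -0.091  1.299 -0.009]
inc [-0.    0.01  6.89] [-12.549  -4.23    2.368]
```

View pics/w1.png

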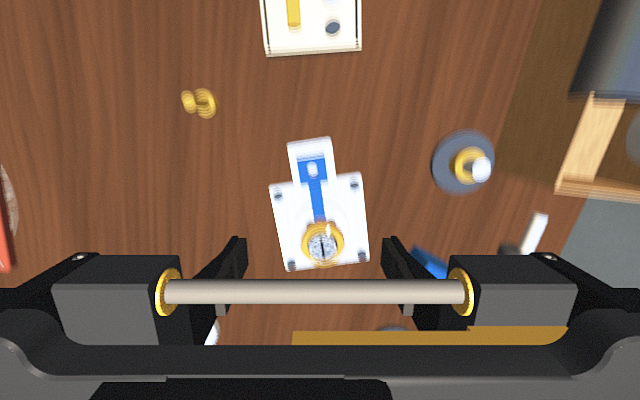

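Request:
step_arm(increments=[0,0,7,-12.5,-4.2,0,1,0,0,7,-12.5,-4.2,0,1,0,0,7,-12.5,-4.2,0,1,0,0,7,-12.5,-4.2,0,1,0,0,7,-12.5,-4.2,0,1,0,0,7,-12.5,-4.2,0,1,0,0,7,-12.5,-4.2,0,1,0,0,7,-12.5,-4.2,0,1])

```text
time_s: 2.2
position: [0.5006, -0.2285, 0.4066]
tool_rot: [2.661, 1.66, -0.0]
contact_force: [1.5, 0.0, -0.6]
finger_gap: 0.0871
```

```bash
python3 - <<'E'
from h import *
now();inc((.4908,-.292,.15),-25)
E
```

```text
t2.20 grasp [ 0.501  -0.2292  0.2426] phi -26.08 zaxis [ 0.0024 -0.0041 -1.    ] F [ 1.5   0.04 -0.6 ] M [-0.086  0.065  0.038] gap 0.0871 q [-0.421  0.154  0.86   1.743 -0.118  1.296  0.01 ]
inc [ 0.05  0.03 -0.22] [-2.037  0.623  3.094]
```

Request:
step_arm(increments=[0,0,-0.2,-2.04,0.62,3.1,1,0,0,-0.2,-2.04,0.62,3.1,1,0,0,-0.2,-2.04,0.62,3.1,1,0,0,-0.2,-2.04,0.62,3.1,1,0,0,-0.2,-2.04,0.62,3.1,1,0,0,-0.2,-2.04,0.62,3.1,1,0,0,-0.2,-2.04,0.62,3.1,1,0,0,-0.2,-2.04,0.62,3.1,1])

```text
time_s: 2.87
position: [0.4916, -0.2911, 0.3151]
tool_rot: [2.644, 1.685, 0.003]
contact_force: [-0.4, 0.5, -0.6]
finger_gap: 0.0869
```

```bash
python3 - <<'E'
from h import *
now()
W=viewer.calibration("wrist");im=viewer.snapshot("wrist")[:,:,::-1];cv2.imwrite("pics/w2.png",im)
np.savez("w2.npz",**W)
print(blobs(im,(0,180,60),(6,255,255),15)[0])
print("expected head top px",proj(W,(.4908,-.292,.07)),"grasp",proj(W,np.array(monitor.observe()["position"])-[0,0,.164]))
E
```

```text
t2.87 grasp [ 0.4924 -0.2918  0.1511] phi -24.97 zaxis [ 0.0047 -0.0041 -1.    ] F [-0.42  0.47 -0.55] M [-0.075  0.08   0.032] gap 0.0869 q [-0.259  0.312  0.858  1.809 -0.259  1.131  0.249]
[([313.0, 213.9], [303, 199, 21, 30, 502])]
expected head top px [313.02297372 219.21908112] grasp [313.92075019 267.37820692]
```

View pics/w2.png

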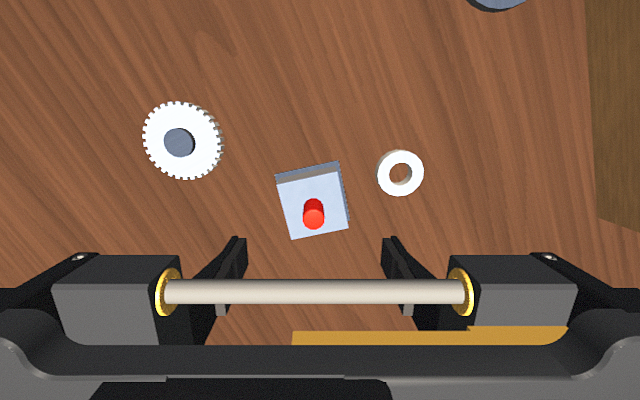

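```bash
python3 - <<'E'
from h import *
now();inc((.4908,-.292,.058),-25)
E
```

```text
t2.92 grasp [ 0.4922 -0.2919  0.151 ] phi -24.97 zaxis [ 0.0045 -0.004  -1.    ] F [ 0.67 -0.63  1.39] M [-0.093  0.066 -0.033] gap 0.0871 q [-0.259  0.312  0.858  1.809 -0.259  1.131  0.249]
inc [0.07 0.02 0.01] [-0.028 -0.028  3.099]
```

Request:
step_arm(increments=[0.07,0,0,-0.03,-0.03,1,1,0.07,0,0,-0.03,-0.03,2,1,0.07,0,0,-0.03,-0.03,3.1,1,0.07,0,0,-0.03,-0.03,3.1,1,0.07,0,0,-0.03,-0.03,3.1,1,0.07,0,0,-0.03,-0.03,3.1,1,0.07,0,0,-0.03,-0.03,3.1,0.5,0.07,0,0,-0.03,-0.03,3.1,0.4], force=20)

```text
time_s: 3.58
position: [0.4914, -0.2924, 0.2239]
tool_rot: [2.647, 1.687, 0.001]
contact_force: [-0.4, 0.2, -0.9]
finger_gap: 0.0801
```

Request:
step_arm(increments=[0,0,0,0,0,0,0.1,0,0,0,0,0,0,0,0,0,0,0,0,0,0,0,0,0,0,0,0,0,0,0,0,0,0,0,0,0,0,0,0,0,0,0,0,0,0,0,0,0,0,0,0,0,0,0,0,0], force=20)

```text
time_s: 4.25
position: [0.4914, -0.2924, 0.2238]
tool_rot: [2.647, 1.687, 0.001]
contact_force: [0.7, -0.8, -0.2]
finger_gap: 0.0282
```

```bash
python3 - <<'E'
from h import *
now()
W=viewer.calibration("wrist");im=viewer.snapshot("wrist")[:,:,::-1];cv2.imwrite("pics/w3.png",im)
E
```

```text
t4.25 grasp [ 0.4917 -0.2927  0.0598] phi -24.96 zaxis [ 0.0018 -0.0022 -1.    ] F [ 0.69 -0.81 -0.24] M [-0.126  0.023  0.021] gap 0.0282 q [-0.188  0.435  0.793  1.885 -0.371  0.972  0.335]
```

View pics/w3.png

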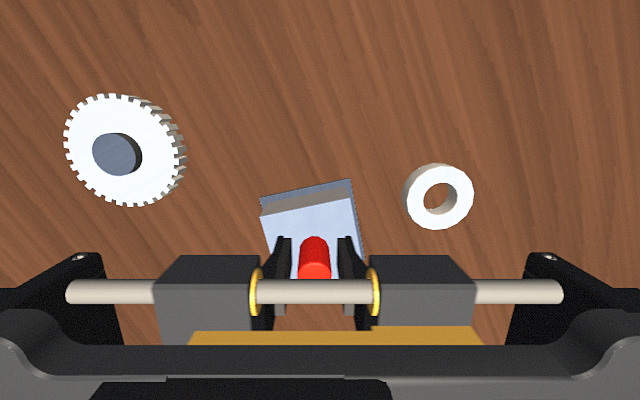

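Request:
step_arm(increments=[0,0,0,0,0,0,0,0,0,0,0,0,0,0,0,0,0,0,0,0,0,0,0,0,0,0,0,0,0,0,0,0,0,0,0,0,0,0,0,0,0,0,0,0,0,0,0,0,0,0,0,0,0,0,0,0], force=20)

```text
time_s: 4.97
position: [0.4914, -0.2924, 0.2238]
tool_rot: [2.647, 1.687, 0.001]
contact_force: [-0.6, -0.1, -0.1]
finger_gap: 0.0191
```

```bash
python3 - <<'E'
from h import *
now();inc((.4917,-.2927,.145),-25)
E
```

```text
t4.97 grasp [ 0.4917 -0.2927  0.0598] phi -24.96 zaxis [ 0.0018 -0.0022 -1.    ] F [-0.56 -0.07 -0.08] M [-0.072  0.071  0.002] gap 0.0191 q [-0.188  0.435  0.793  1.885 -0.371  0.972  0.335]
inc [0.03 0.01 0.01] [-0.01   0.021 -2.839]
```

Request:
step_arm(increments=[0,0,0,0,0,-1,0,0,0,0,0,0,-2,0,0,0,0,0,0,-3,0,0,0,0,0,0,-4,0,0,0,0,0,0,-4,0,0,0,0,0,0,-4,0,0,0,0,0,0,-4,0,0,0,0,0,0,-4,0], force=20)

```text
time_s: 5.63
position: [0.4908, -0.2917, 0.3425]
tool_rot: [2.648, 1.688, -0.001]
contact_force: [0.8, 0.1, -0.7]
finger_gap: 0.0192
```

```bash
python3 - <<'E'
from h import *
now();inc((.54,-.08,.18),0);
W=viewer.calibration("wrist");im=viewer.snapshot("wrist")[:,:,::-1];cv2.imwrite("pics/w4.png",im)
im=viewer.snapshot("side")[:,:,::-1];cv2.imwrite("pics/s4.png",im)
E
```

```text
t5.63 grasp [ 0.4908 -0.292   0.1785] phi -24.96 zaxis [-2.0e-04 -1.4e-03 -1.0e+00] F [ 0.83  0.1  -0.69] M [-0.08   0.09   0.027] gap 0.0192 q [-0.277  0.284  0.876  1.777 -0.233  1.188  0.231]
inc [ 0.    0.02 -4.99] [ 7.09  -1.492 -0.059]
```

View pics/w4.png

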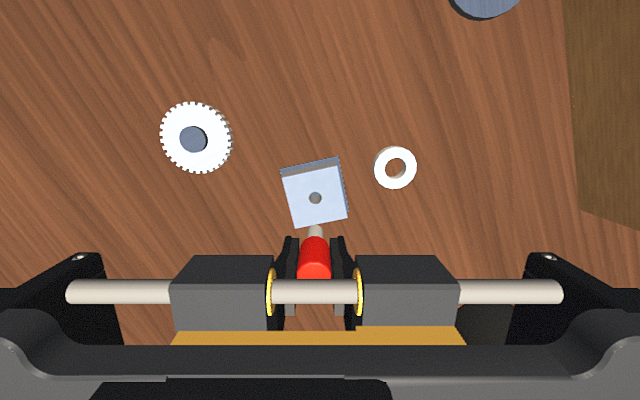

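View pics/s4.png

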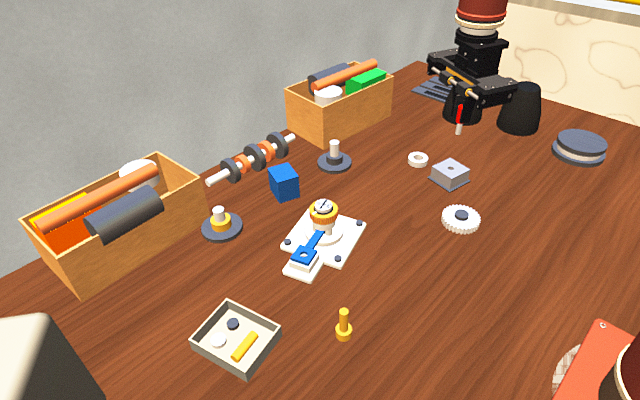

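Request:
step_arm(increments=[0,0,-5,7.1,-1.5,0,0,0,0,-5,7.1,-1.5,0,0,0,0,-5,7.1,-1.5,0,0,0,0,-5,7.1,-1.5,0,0,0,0,-5,7.1,-1.5,0,0,0,0,-5,7.1,-1.5,0,0,0,0,-5,7.1,-1.5,0,0,0,0,-5,7.1,-1.5,0,0])

```text
time_s: 6.4
position: [0.54, -0.0791, 0.3415]
tool_rot: [2.219, 2.223, -0.004]
contact_force: [0.0, -0.7, -0.7]
finger_gap: 0.0194
```

```bash
python3 - <<'E'
from h import *
now();inc((.5465,.1215,.16),18);
E
```

```text
t6.40 grasp [ 0.5397 -0.0795  0.1775] phi 0.12 zaxis [-0.0016 -0.0023 -1.    ] F [ 0.01 -0.75 -0.68] M [-0.101  0.057 -0.056] gap 0.0194 q [-0.562  0.189  0.706  1.832 -0.13   1.169  0.189]
inc [-0.02  0.02 -3.58] [6.689 0.233 0.568]
```

Request:
step_arm(increments=[0,0,-3.6,6.69,0.23,0,0,0,0,-3.6,6.69,0.23,0,0,0,0,-3.6,6.69,0.23,0,0,0,0,-3.6,6.69,0.23,0,0,0,0,-3.6,6.69,0.23,0.57,0,0,0,-3.6,6.69,0.23,0.57,0,0,0,-3.6,6.69,0.23,0.57,0,0,0,-3.6,6.69,0.23,0.57,0])

```text
time_s: 7.07
position: [0.5467, 0.1195, 0.3236]
tool_rot: [1.847, 2.541, -0.007]
contact_force: [0.5, -0.4, -0.6]
finger_gap: 0.0192
```

```bash
python3 - <<'E'
from h import *
now();inc((.5465,.1215,.11),18)
for n in("wrist","top","side"):
  im=viewer.snapshot(n)[:,:,::-1];cv2.imwrite(f"pics/{n}5.png",im)
E
```

```text
t7.07 grasp [0.5463 0.1189 0.1596] phi 17.98 zaxis [-0.0022 -0.0038 -1.    ] F [ 0.49 -0.39 -0.65] M [-0.115  0.004 -0.008] gap 0.0192 q [-0.767  0.225  0.542  1.813 -0.124  1.14   0.13 ]
inc [-0.04  0.03 -0.  ] [0.069 0.02  1.652]
```

View pics/wrist5.png

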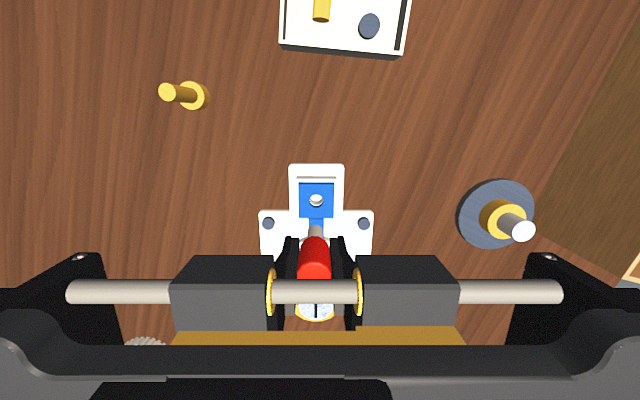

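View pics/side5.png

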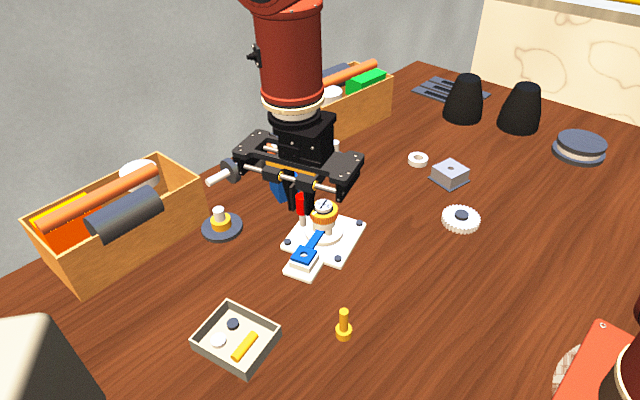

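Request:
step_arm(increments=[-0.04,0.03,0,0.07,0.02,0.8,0,-0.04,0.03,0,0.07,0.02,1.6,0,-0.04,0.03,0,0.07,0.02,1.6,0,-0.04,0.03,0,0.07,0.02,1.6,0,-0.04,0.03,0,0.07,0.02,1.6,0,-0.04,0.03,0,0.07,0.02,1.6,0,-0.04,0.03,0,0.07,0.02,1.6,0,-0.04,0.03,0,0.07,0.02,1.6,0])

```text
time_s: 7.88
position: [0.547, 0.1213, 0.2773]
tool_rot: [1.848, 2.539, 0.005]
contact_force: [-0.4, -0.0, -0.8]
finger_gap: 0.0191
```

```bash
python3 - <<'E'
from h import *
now()
C={}
for n in("wrist","top","side"):
  C[n]=viewer.calibration(n)
  im=viewer.snapshot(n)[:,:,::-1];cv2.imwrite(f"pics/{n}6.png",im)
now()
w=cv2.imread("pics/wrist6.png")
cv2.imwrite("pics/w6z.png",cv2.resize(w[150:310,260:370],None,fx=5,fy=5,interpolation=cv2.INTER_CUBIC)[:600+200])
s=cv2.imread("pics/side6.png")
cv2.imwrite("pics/s6z.png",cv2.resize(s[190:290,270:370],None,fx=6,fy=6,interpolation=cv2.INTER_CUBIC))
W=C["wrist"]
st=monitor.observe();g=np.array(st["position"])+.164*Rn.from_rotvec(st["tool_rot"]).as_matrix()[:,2]
print("grasp px",proj(W,g),"tip exp",proj(W,g-[0,0,.0558]),"headtop",proj(W,g+[0,0,.0102]),"eye exp",proj(W,(.5465,.1215,.038)))
np.save("c6.npy",C,allow_pickle=True)
E
```

```text
t7.88 grasp [0.5475 0.1216 0.1133] phi 17.92 zaxis [ 0.0028  0.0018 -1.    ] F [-0.37 -0.02 -0.84] M [-0.107  0.046 -0.012] gap 0.0191 q [-0.753  0.276  0.53   1.861 -0.162  1.043  0.155]
t8.03 grasp [0.5471 0.1216 0.1126] phi 17.92 zaxis [ 0.0019  0.0013 -1.    ] F [-0.27  0.39 -1.1 ] M [-0.082  0.012  0.027] gap 0.0195 q [-0.753  0.277  0.53   1.862 -0.162  1.043  0.155]
grasp px [313.42735949 267.62880928] tip exp [313.22183644 230.10071711] headtop [313.48031945 277.2991898 ] eye exp [312.51178395 221.1546631 ]
```

View pics/w6z.png

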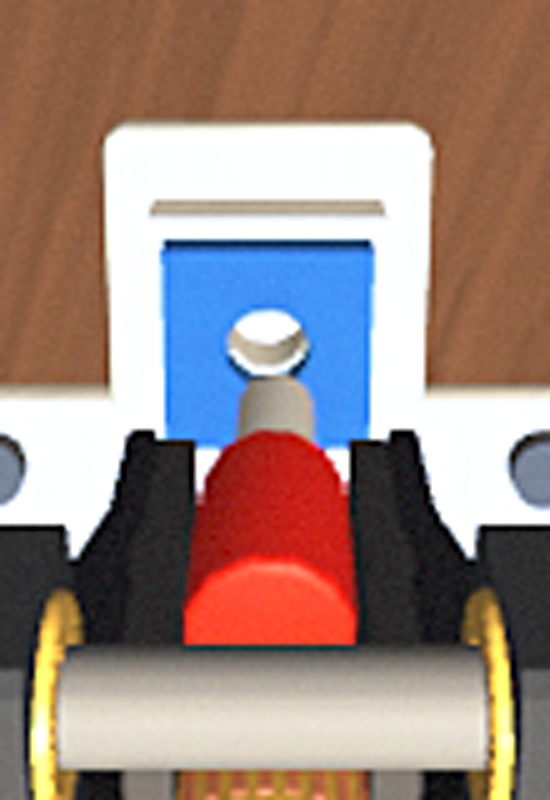

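View pics/s6z.png

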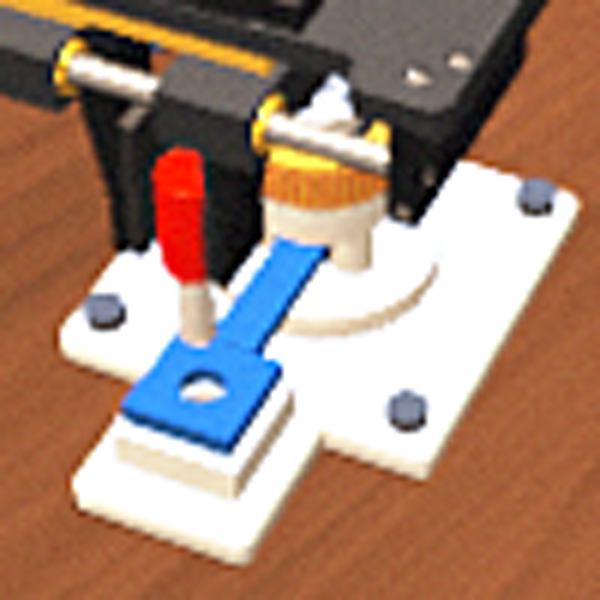

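```bash
cat > m.py <<'E'
from h import *
C=np.load("c6.npy",allow_pickle=True).item();W=C["wrist"];T=C["top"];S=C["side"]
z=lambda p:((p[0]+.5)/5-.5+260,(p[1]+.5)/5-.5+150)
a=np.linspace(0,2*np.pi,90)
def circ(c,X,r): 
    P=np.array([proj(c,np.array(X)+[r*np.cos(q),r*np.sin(q),0]) for q in a]); return P.min(0),P.max(0)
e=z((268.5,341.5)); E=onz(W,e,.038);print("eye wrist",E,circ(W,E,.007),circ(W,E,.008),"meas",z((227,308)),z((310,375)))
tp=np.array([.5471,.1216,.0568]);print("tip exp",circ(W,tp,.005),circ(W,tp+[0,0,.001],.006),"meas top/left/right",z((242,377)),z((313,377)))
s6=lambda p:((p[0]+.5)/6-.5+270,(p[1]+.5)/6-.5+190)
es=s6((204,386)); print("eye side",onz(S,es,.038),"wrist+side",two(W,e,S,es))
print("exp tip side",circ(S,tp,.005),"meas",s6((198,343)), s6((182,330)),s6((214,330)))
ht=tp+[0,0,.066];print("exp head top side",circ(S,ht,.01),"meas",s6((155,150)),s6((206,150)))
E
python3 m.py
python3 -c "
import cv2
t=cv2.imread('pics/top6.png');cv2.imwrite('pics/t6z.png',cv2.resize(t[180:260,240:340],None,fx=6,fy=6,interpolation=cv2.INTER_CUBIC))"
```

```text
eye wrist [0.54623216 0.12450052 0.038     ] (array([304.99021236, 210.04796356]), array([321.60413056, 225.61198001])) (array([303.80297512, 208.91443345]), array([322.79074667, 226.70233472])) meas (305.0, 211.2) (321.6, 224.6)
tip exp (array([306.8741946 , 224.10517335]), array([319.67259294, 235.92410392])) (array([305.56284499, 223.38672201]), array([320.98923035, 237.62385366])) meas top/left/right (308.0, 225.0) (322.2, 225.0)
eye side [0.54395329 0.121381   0.038     ] wrist+side (array([0.54579274, 0.12199806, 0.03596587]), np.float64(0.003650847854667356))
exp tip side (array([298.89057872, 243.75243115]), array([304.52885711, 247.79907243])) meas (302.5833333333333, 246.75) (299.9166666666667, 244.58333333333334) (305.25, 244.58333333333334)
exp head top side (array([293.65117462, 214.09591382]), array([305.56873379, 222.06384123])) meas (295.4166666666667, 214.58333333333334) (303.9166666666667, 214.58333333333334)
```

View pics/t6z.png

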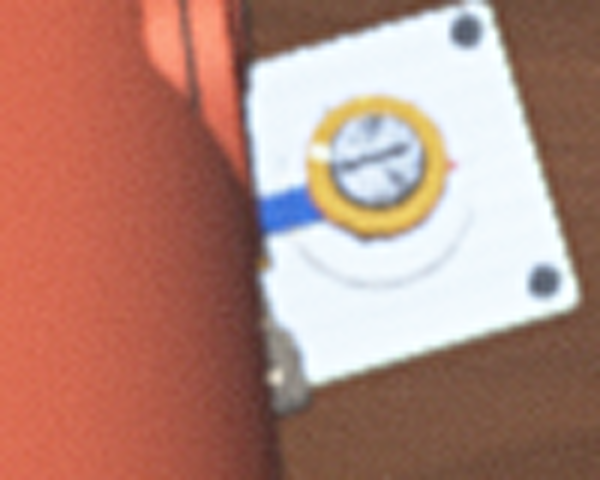

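```bash
cat >> m.py <<'E'
print('----')
ew=(313.3,219.2); tw=(315.1,231.3)
dw=onz(W,ew,.038)-onz(W,tw,.0568)
ts=(302.6,246.2-.6)
ds=onz(S,es,.038)-onz(S,ts,.0568)
print("rel wrist",dw,"rel side",ds, "tip by TCP",tp,"tip side",onz(S,ts,.0568),"tip wrist",onz(W,tw,.0568))
E
python3 m.py|sed -n '/----/,$p'
```

```text
----
rel wrist [-0.00219079  0.00235311 -0.0188    ] rel side [-0.00226388  0.00112654 -0.0188    ] tip by TCP [0.5471 0.1216 0.0568] tip side [0.54621717 0.12025447 0.0568    ] tip wrist [0.54878257 0.12103296 0.0568    ]
```

```bash
python3 - <<'E'
from h import *
now();inc((.5449,.1233,.0985),18)
E
```

```text
t8.03 grasp [0.5471 0.1216 0.1126] phi 17.92 zaxis [ 0.0019  0.0013 -1.    ] F [-0.27  0.39 -1.1 ] M [-0.082  0.012  0.027] gap 0.0195 q [-0.753  0.277  0.53   1.862 -0.162  1.043  0.155]
inc [ 0.03 -0.01 -0.02] [ 0.08  -0.04   0.471]
```

Request:
step_arm(increments=[0.03,0,0,0.08,-0.04,0.2,0,0.03,0,0,0.08,-0.04,0.47,0,0.03,0,0,0.08,-0.04,0.47,0,0.03,0,0,0.08,-0.04,0.47,0,0.03,0,0,0.08,-0.04,0.47,0,0.03,0,0,0.08,-0.04,0.47,0,0.03,0,0,0.08,-0.04,0.47,0,0.03,0,0,0.08,-0.04,0.47,0])

```text
time_s: 8.7
position: [0.545, 0.1233, 0.2627]
tool_rot: [-1.848, -2.54, -0.0]
contact_force: [-0.3, -0.2, -0.3]
finger_gap: 0.0194
```

```bash
python3 - <<'E'
from h import *
C={}
now()
for n in("wrist","side"):
  C[n]=viewer.calibration(n)
  im=viewer.snapshot(n)[:,:,::-1];cv2.imwrite(f"pics/{n}7.png",im)
now()
w=cv2.imread("pics/wrist7.png");s=cv2.imread("pics/side7.png")
A=cv2.resize(w[190:250,275:350],None,fx=10,fy=10,interpolation=cv2.INTER_CUBIC)
B=cv2.resize(s[200:270,270:340],None,fx=8,fy=8,interpolation=cv2.INTER_CUBIC)
cv2.imwrite("pics/w7z.png",A);cv2.imwrite("pics/s7z.png",B)
np.save("c7.npy",C,allow_pickle=True)
E
```

```text
t8.70 grasp [0.5449 0.1234 0.0987] phi 17.92 zaxis [-3.e-04  6.e-04 -1.e+00] F [-0.27 -0.2  -0.32] M [-0.081  0.044 -0.039] gap 0.0194 q [-0.751  0.293  0.525  1.876 -0.172  1.018  0.159]
t8.80 grasp [0.5449 0.1234 0.0987] phi 17.92 zaxis [-4.e-04  7.e-04 -1.e+00] F [-0.83 -0.36 -0.01] M [-0.08   0.027 -0.038] gap 0.0192 q [-0.751  0.293  0.525  1.876 -0.172  1.017  0.159]
```

View pics/w7z.png

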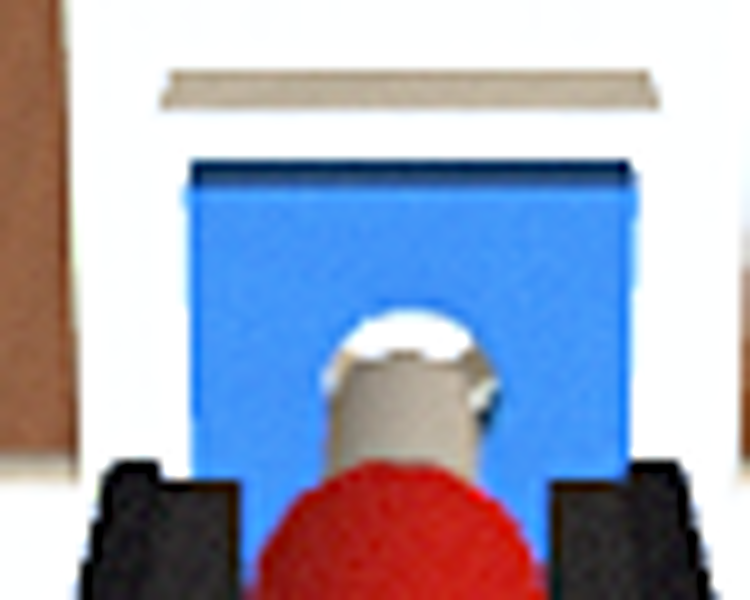

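View pics/s7z.png

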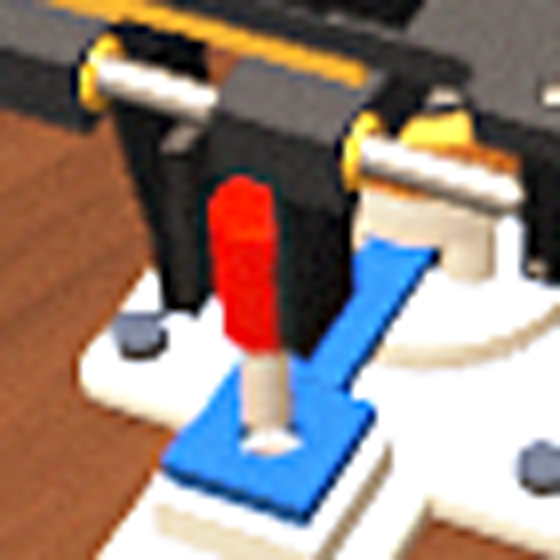

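```bash
python3 - <<'E'
from h import *
C=np.load("c7.npy",allow_pickle=True).item();W=C["wrist"];S=C["side"]
a=np.linspace(0,2*np.pi,120)
def circ(c,X,r): 
    P=np.array([proj(c,np.array(X)+[r*np.cos(q),r*np.sin(q),0]) for q in a]); return P.min(0).round(1),P.max(0).round(1)
tp=np.array([.5449,.1234,.0429])
print("tip5",circ(W,tp,.005),"tip6",circ(W,tp+[0,0,.001],.006))
for E in((.545,.1235,.038),(.5457,.1245,.038),(.546,.123,.038)): print("eye7",E,circ(W,E,.007))
z=lambda p:((p[0]+.5)/10-.5+275,(p[1]+.5)/10-.5+190)
print("meas eye L/R/top",z((328,310)),z((498,310)),"tip L/R/top",z((332,355)),z((478,355)))
zs=lambda p:((p[0]+.5)/8-.5+270,(p[1]+.5)/8-.5+200)
print("side eye7",circ(S,(.545,.1235,.038),.007),"tip",circ(S,tp,.005),circ(S,tp+[0,0,.001],.006))
print("meas shank L/R", zs((244,420)),zs((290,420)),"eye L/R/bot",zs((243,455)),zs((302,455)))
E
```

```text
tip5 (array([307.5, 224.5]), array([320.3, 236.3])) tip6 (array([306.2, 223.8]), array([321.6, 238. ]))
eye7 (0.545, 0.1235, 0.038) (array([305.2, 219.7]), array([322.8, 236. ]))
eye7 (0.5457, 0.1245, 0.038) (array([306.5, 218.8]), array([324.1, 235.2]))
eye7 (0.546, 0.123, 0.038) (array([306.3, 220.6]), array([323.8, 236.9]))
meas eye L/R/top (307.35, 220.55) (324.35, 220.55) tip L/R/top (307.75, 225.05) (322.35, 225.05)
side eye7 (array([298.4, 251.4]), array([306.2, 257.1])) tip (array([299.5, 250.3]), array([305.1, 254.4])) (array([298.9, 249.6]), array([305.6, 254.4]))
meas shank L/R (300.0625, 252.0625) (305.8125, 252.0625) eye L/R/bot (299.9375, 256.4375) (307.3125, 256.4375)
```

Request:
step_arm(increments=[0,0,0,0,0.01,0.05,0,0,0,0,0,0.01,0.1,0,0,0,0,0,0.01,0.15,0,0,0,0,0,0.01,0.2,0,0,0,0,0,0.01,0.25,0,0,0,0,0,0.01,0.3,0,0,0,0,0,0.01,0.3,0,0,0,0,0,0.01,0.3,0])

```text
time_s: 9.47
position: [0.5453, 0.1232, 0.2536]
tool_rot: [-1.848, -2.54, -0.0]
contact_force: [0.1, -0.5, -0.7]
finger_gap: 0.0191
```

```bash
python3 - <<'E'
from h import *
now()
for n in("wrist","side"):
  im=viewer.snapshot(n)[:,:,::-1];cv2.imwrite(f"pics/{n}8.png",im)
w=cv2.imread("pics/wrist8.png");s=cv2.imread("pics/side8.png")
A=cv2.resize(w[190:300,275:350],None,fx=5,fy=5,interpolation=cv2.INTER_CUBIC)
B=cv2.resize(s[200:270,270:340],None,fx=8,fy=8,interpolation=cv2.INTER_CUBIC)[:550,:500]
A=cv2.copyMakeBorder(A[:550],0,0,0,0,0);h=min(len(A),len(B))
cv2.imwrite("pics/z8.png",np.hstack([A[:h,:300+75],B[:h,:420]]))
E
```

```text
t9.47 grasp [0.5452 0.1233 0.0896] phi 17.91 zaxis [-4.e-04  4.e-04 -1.e+00] F [ 0.08 -0.51 -0.75] M [-0.249 -0.152  0.059] gap 0.0191 q [-0.747  0.305  0.522  1.883 -0.179  1.     0.165]
```

View pics/z8.png

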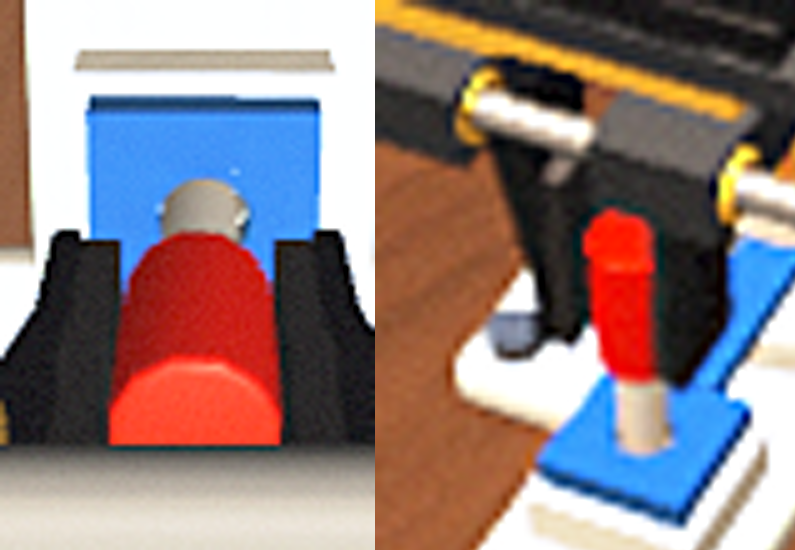

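Request:
step_arm(increments=[0,0,0,-0.01,0.01,0.06,0,0,0,0,-0.01,0.01,0.12,0,0,0,0,-0.01,0.01,0.18,0,0,0,0,-0.01,0.01,0.24,0,0,0,0,-0.01,0.01,0.3,0,0,0,0,-0.01,0.01,0.36,0,0,0,0,-0.01,0.01,0.4,0,0,0,0,-0.01,0.01,0.4,0])

```text
time_s: 10.23
position: [0.5456, 0.1231, 0.2414]
tool_rot: [-1.848, -2.54, 0.0]
contact_force: [0.7, 0.0, -1.3]
finger_gap: 0.0192
```

```bash
python3 - <<'E'
from h import *
now()
E
```

```text
t10.23 grasp [0.5455 0.1231 0.0774] phi 17.92 zaxis [-6.e-04  3.e-04 -1.e+00] F [ 0.72  0.02 -1.28] M [-0.217 -0.124 -0.008] gap 0.0192 q [-0.741  0.322  0.517  1.892 -0.191  0.977  0.174]
```

Request:
step_arm(increments=[0,0,0,0,0,0.06,0,0,0,0,0,0,0.12,0,0,0,0,0,0,0.18,0,0,0,0,0,0,0.24,0,0,0,0,0,0,0.3,0,0,0,0,0,0,0.36,0,0,0,0,0,0,0.41,0,0,0,0,0,0,0.41,0])

```text
time_s: 10.9
position: [0.5456, 0.123, 0.2288]
tool_rot: [-1.848, -2.54, 0.0]
contact_force: [0.6, -1.2, -1.8]
finger_gap: 0.0195
```

```bash
python3 - <<'E'
from h import *
now()
for n in("wrist","side"):
  im=viewer.snapshot(n)[:,:,::-1];cv2.imwrite(f"pics/{n}9.png",im)
w=cv2.imread("pics/wrist9.png");s=cv2.imread("pics/side9.png")
A=cv2.resize(w[190:300,275:350],None,fx=5,fy=5,interpolation=cv2.INTER_CUBIC)
B=cv2.resize(s[200:270,270:340],None,fx=8,fy=8,interpolation=cv2.INTER_CUBIC)[:550,:500]
cv2.imwrite("pics/z9.png",np.hstack([A[:550,:300+75],B[:550,:420]]))
E
```

```text
t10.90 grasp [0.5455 0.123  0.0648] phi 17.91 zaxis [-7.e-04  1.e-04 -1.e+00] F [ 0.56 -1.18 -1.75] M [-0.294 -0.313 -0.   ] gap 0.0195 q [-0.735  0.339  0.512  1.901 -0.202  0.953  0.183]
```

View pics/z9.png

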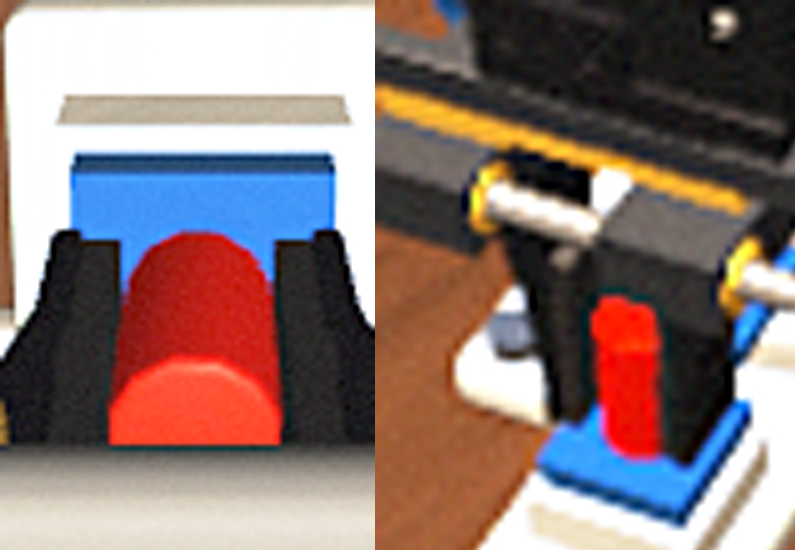

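Request:
step_arm(increments=[0,0,0,0,0,0.03,0,0,0,0,0,0,0.05,0,0,0,0,0,0,0.06,0,0,0,0,0,0,0.06,0,0,0,0,0,0,0.06,0.5,0,0,0,0,0,0.06,0.5,0,0,0,0,0,0.06,0.5,0,0,0,0,0,0.06,0.5])

```text
time_s: 11.67
position: [0.5453, 0.1232, 0.2269]
tool_rot: [-1.848, -2.539, 0.001]
contact_force: [0.1, 0.1, -0.6]
finger_gap: 0.0378
```

Request:
step_arm(increments=[0,0,0,0,0,0,0.5,0,0,0,0,0,0,0.5,0,0,0,0,0,0,0.5,0,0,0,0,0,0,0.5,0,0,0,0,0,-0.5,0.5,0,0,0,0,0,-1,0.5,0,0,0,0,0,-1.5,0.5,0,0,0,0,0,-1.5,0.5])

```text
time_s: 12.33
position: [0.5464, 0.1231, 0.2746]
tool_rot: [1.848, 2.539, 0.004]
contact_force: [1.1, -0.8, 0.5]
finger_gap: 0.0434
```

```bash
python3 - <<'E'
from h import *
now()
for n in("wrist","side"):
  im=viewer.snapshot(n)[:,:,::-1];cv2.imwrite(f"pics/{n}10.png",im)
w=cv2.imread("pics/wrist10.png");s=cv2.imread("pics/side10.png")
A=cv2.resize(w[170:300,260:360],None,fx=4,fy=4,interpolation=cv2.INTER_CUBIC)
B=cv2.resize(s[190:280,270:350],None,fx=6,fy=6,interpolation=cv2.INTER_CUBIC)
h=min(len(A),len(B));cv2.imwrite("pics/z10.png",np.hstack([A[:h,:400],B[:h,:400]]))
E
```

```text
t12.33 grasp [0.5468 0.1234 0.1106] phi 17.90 zaxis [ 0.0024  0.0017 -1.    ] F [ 1.06 -0.79  0.52] M [-0.066 -0.04  -0.014] gap 0.0434 q [-0.755  0.279  0.53   1.864 -0.164  1.038  0.153]
```

View pics/z10.png

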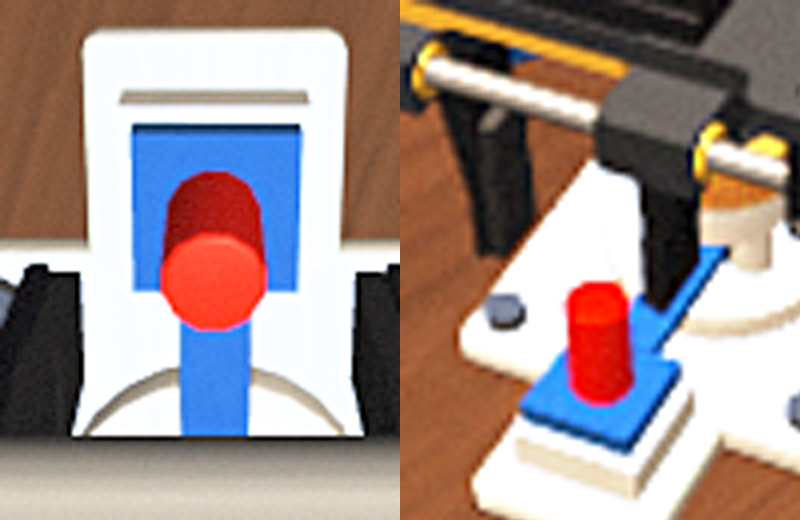

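```bash
python3 - <<'E'
from h import *
inc((.5715,.0415,.15),162)
E
```

```text
inc [ 1.000e-02 -1.000e-02 -2.881e+01] [-2.857 -0.014 -1.398]
```

Request:
step_arm(increments=[0,0,-28.8,0,0,-1,0.7,0,0,-28.8,0,0,-1.4,1,0,0,-28.8,-2.86,0,-1.4,1,0,0,-28.8,-2.86,0,-1.4,1,0,0,-28.8,-2.86,0,-1.4,1,0,0,-28.8,-2.86,0,-1.4,1,0,0,-28.8,-2.86,0,-1.4,1,0,0,-28.8,-2.86,0,-1.4,1])

```text
time_s: 13.1
position: [0.5717, 0.0411, 0.3127]
tool_rot: [-0.438, -3.108, 0.001]
contact_force: [0.2, -0.3, -0.7]
finger_gap: 0.0848
```

```bash
python3 - <<'E'
from h import *
now()
inc((.5715,.0415,.15),162)
E
```

```text
t13.10 grasp [0.5713 0.041  0.1487] phi 73.97 zaxis [-2.6e-03 -4.0e-04 -1.0e+00] F [ 0.19 -0.27 -0.74] M [ 0.    -0.025  0.038] gap 0.0848 q [-0.531  0.258  0.447  1.789 -0.122  1.125  1.247]
inc [ 1.000e-02 -3.000e-02 -1.761e+01] [ 0.01   0.012 -0.042]
```

Request:
step_arm(increments=[0,0,-13.6,0.01,0.01,0,1,0,0,-13.6,0.01,0.01,0,1,0,0,-13.6,0.01,0.01,0,1,0,0,-13.6,0.01,0.01,0,1,0,0,-13.6,0.01,0.01,0,1,0,0,-13.6,0.01,0.01,0,1,0,0,-13.6,0.01,0.01,0,1,0,0,-13.6,0.01,0.01,0,1])

```text
time_s: 13.77
position: [0.5711, 0.0415, 0.3114]
tool_rot: [1.107, -2.936, -0.002]
contact_force: [0.2, 0.4, -0.1]
finger_gap: 0.087
```

```bash
python3 - <<'E'
from h import *
C={}
for n in("wrist","side"):
  C[n]=viewer.calibration(n)
  im=viewer.snapshot(n)[:,:,::-1];cv2.imwrite(f"pics/{n}11.png",im)
now()
inc((.5715,.0415,.070),142)
print(proj(C["wrist"],(.5715,.0415,.089)),proj(C["wrist"],(.5715,.0415,.079)))
np.save("c11.npy",C,allow_pickle=True)
E
```

```text
t13.87 grasp [0.5705 0.0414 0.1476] phi 131.11 zaxis [-4.e-03 -4.e-04 -1.e+00] F [ 0.59 -0.31  0.32] M [ 0.084  0.052 -0.007] gap 0.0869 q [-0.418  0.25   0.312  1.785 -0.085  1.123  2.21 ]
inc [ 0.03 -0.03 -2.18] [-0.019 -0.011  2.586]
[311.19772634 227.7633292 ] [311.27583605 223.03325067]
```

View pics/wrist11.png

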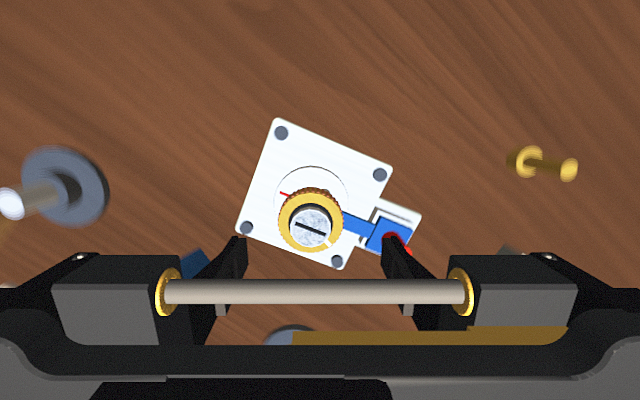

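View pics/side11.png

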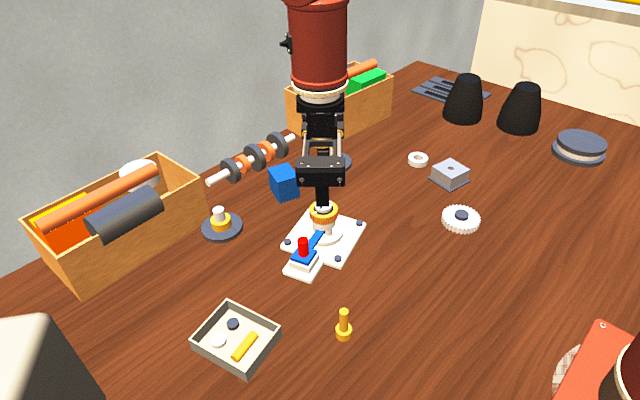

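Request:
step_arm(increments=[0.03,-0.03,-2,-0.02,-0.01,1,1,0.03,-0.03,-2,-0.02,-0.01,2,1,0.03,-0.03,-2,-0.02,-0.01,2.58,1,0.03,-0.03,-2,-0.02,-0.01,2.58,1,0.03,-0.03,-2,-0.02,-0.01,2.58,0.8,0.03,-0.03,-2,-0.02,-0.01,2.58,0.72,0.03,-0.03,-2,-0.02,-0.01,2.58,0.72,0.03,-0.03,-2,-0.02,-0.01,2.58,0.72], force=12)

```text
time_s: 14.53
position: [0.5721, 0.0416, 0.2356]
tool_rot: [-1.353, 2.833, -0.001]
contact_force: [0.6, 0.0, 0.3]
finger_gap: 0.0683
```

```bash
python3 - <<'E'
from h import *
now()
inc((.5715,.0415,.070),141)
C=viewer.calibration("wrist")
im=viewer.snapshot("wrist")[:,:,::-1];cv2.imwrite("pics/wrist12.png",im)
print(proj(C,(.5715,.0415,.089)),proj(C,(.5715,.0415,.079)))
E
```

```text
t14.53 grasp [0.5724 0.0416 0.0716] phi 141.05 zaxis [ 1.9e-03  2.0e-04 -1.0e+00] F [0.55 0.03 0.34] M [ 0.098  0.085 -0.037] gap 0.0683 q [-0.385  0.333  0.278  1.853 -0.109  0.968  2.402]
inc [-0.02  0.02  0.01] [0.015 0.013 0.053]
[312.67117789 280.93394393] [312.76962443 270.64023157]
```

View pics/wrist12.png

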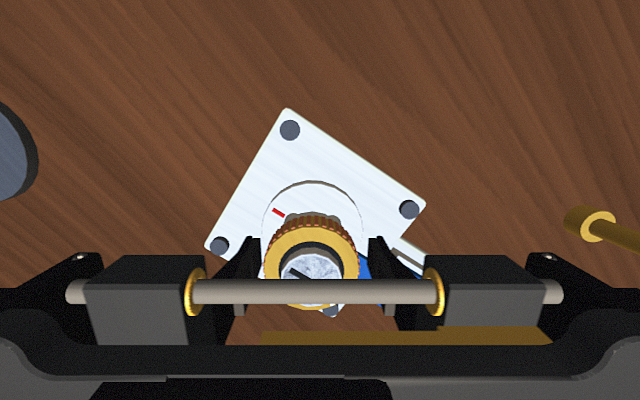

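Request:
step_arm(increments=[0,0,0,0.02,0,0.05,0.68,0,0,0,0.02,0,0.05,0.5,0,0,0,0.02,0,0.05,0.5,0,0,0,0.02,0,0.05,0.5,0,0,0,0.02,0,0.05,0.5,0,0,0,0.02,0,0.05,0.5,0,0,0,0.02,0,0.05,0.5,0,0,0,0.02,0,0.05,0.5], force=12)

```text
time_s: 15.25
position: [0.5725, 0.0403, 0.2344]
tool_rot: [-1.351, 2.832, -0.004]
contact_force: [5.3, -3.2, -1.4]
finger_gap: 0.0533
```

```bash
python3 - <<'E'
from h import *
now()
E
```

```text
t15.25 grasp [0.5732 0.0402 0.0704] phi 141.01 zaxis [ 4.5e-03 -6.0e-04 -1.0e+00] F [ 5.25 -3.21 -1.36] M [-0.388 -0.803 -0.049] gap 0.0533 q [-0.384  0.335  0.279  1.854 -0.109  0.963  2.404]
```

Request:
step_arm(increments=[0,0,0.5,0,0,0,0.5,0,0,1,0,0,0,0.5,0,0,2,0,0,0,0.5,0,0,3,0,0,0,0.5,0,0,4,0,0,0,0.5,0,0,5,0,0,0,0.5,0,0,6,0,0,0,0.5,0,0,6,0,0,0,0.5], force=12)

```text
time_s: 15.92
position: [0.5727, 0.0401, 0.2344]
tool_rot: [-0.565, 3.085, -0.003]
contact_force: [1.1, -1.5, -1.5]
finger_gap: 0.0533
```

```bash
python3 - <<'E'
from h import *
now()
im=viewer.snapshot("wrist")[:,:,::-1];cv2.imwrite("pics/wrist13.png",im)
E
```

```text
t15.92 grasp [0.5735 0.04   0.0705] phi 110.75 zaxis [ 5.e-03 -9.e-04 -1.e+00] F [ 1.14 -1.54 -1.55] M [-0.018 -0.326 -0.047] gap 0.0533 q [-0.461  0.342  0.371  1.858 -0.147  0.964  1.908]
```

View pics/wrist13.png

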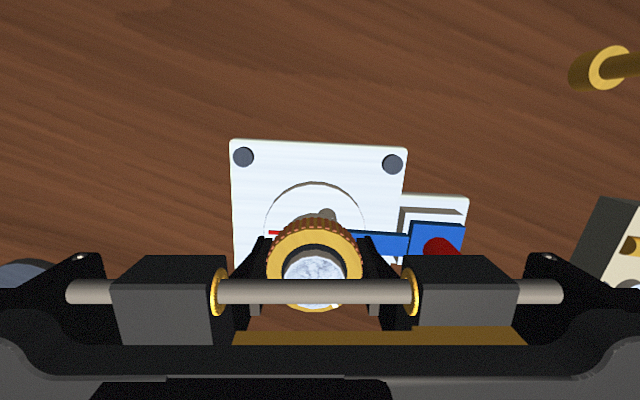

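Request:
step_arm(increments=[0,0,1,0,0,0,0.5,0,0,2,0,0,0,0.5,0,0,3,0,0,0,0.5,0,0,4,0,0,0,0.5,0,0,5,0,0,0,0.5,0,0,6,0,0,0,0.5,0,0,7,0,0,0,0.5,0,0,8,0,0,0,0.5], force=12)

```text
time_s: 16.63
position: [0.5726, 0.04, 0.2345]
tool_rot: [0.516, 3.094, -0.001]
contact_force: [0.6, -2.7, -0.5]
finger_gap: 0.0535
```

```bash
python3 - <<'E'
from h import *
now()
w=viewer.snapshot("side")[:,:,::-1]
t=viewer.snapshot("top")[:,:,::-1]
now()
A=cv2.resize(w[180:290,270:375],None,fx=4,fy=4,interpolation=cv2.INTER_CUBIC)
B=cv2.resize(t[170:280,235:340],None,fx=4,fy=4,interpolation=cv2.INTER_CUBIC)
cv2.imwrite("pics/z14.png",np.hstack([A[:,:400],B[:,:400]]))
E
```

```text
t16.63 grasp [0.5735 0.0397 0.0705] phi 71.05 zaxis [ 0.005  -0.0014 -1.    ] F [ 0.64 -2.66 -0.52] M [-0.316 -0.049  0.516] gap 0.0535 q [-0.565  0.356  0.498  1.863 -0.202  0.967  1.262]
t16.73 grasp [0.5735 0.0398 0.0705] phi 71.16 zaxis [ 0.005  -0.0015 -1.    ] F [ 0.13 -1.49 -0.73] M [-0.462 -0.104  0.268] gap 0.0537 q [-0.565  0.356  0.498  1.863 -0.202  0.967  1.263]
```

View pics/z14.png

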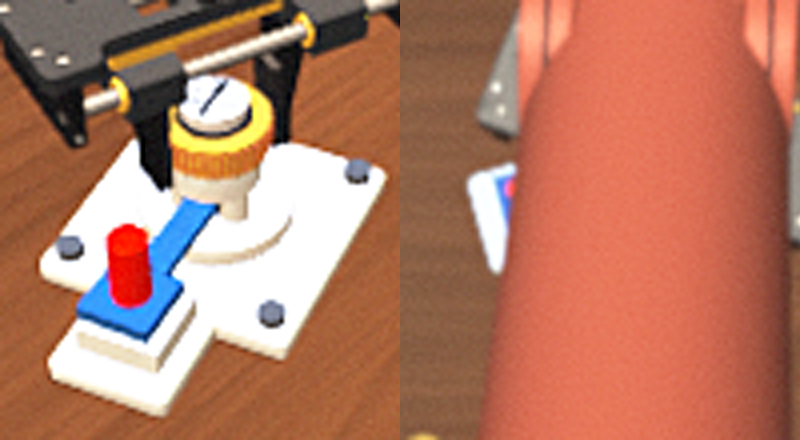

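Request:
step_arm(increments=[0,0,0.2,0,0,0,0.5,0,0,0.4,0,0,0,0.5,0,0,0.6,0,0,0,0.5,0,0,0.8,0,0,0,0.5,0,0,1,0,0,0,0.5,0,0,1.2,0,0,0,0.5,0,0,1.4,0,0,0,0.5,0,0,1.6,0,0,0,0.5], force=12)

```text
time_s: 17.4
position: [0.5727, 0.0399, 0.2346]
tool_rot: [0.73, 3.05, -0.0]
contact_force: [-1.6, -1.1, 1.2]
finger_gap: 0.0535
```

```bash
python3 - <<'E'
from h import *
now()
w=viewer.snapshot("side")[:,:,::-1]
now()
cv2.imwrite("pics/z15.png",cv2.resize(w[190:250,290:360],None,fx=9,fy=9,interpolation=cv2.INTER_CUBIC))
E
```

```text
t17.40 grasp [0.5736 0.0397 0.0706] phi 63.07 zaxis [ 0.0052 -0.0016 -1.    ] F [-1.61 -1.07  1.23] M [-0.439  0.07   0.481] gap 0.0535 q [-0.586  0.36   0.525  1.864 -0.214  0.969  1.133]
t17.45 grasp [0.5736 0.0396 0.0706] phi 62.99 zaxis [ 0.0053 -0.0016 -1.    ] F [ 0.11 -2.    1.15] M [-0.456 -0.056  0.518] gap 0.0536 q [-0.586  0.36   0.525  1.864 -0.214  0.968  1.131]
```

View pics/z15.png

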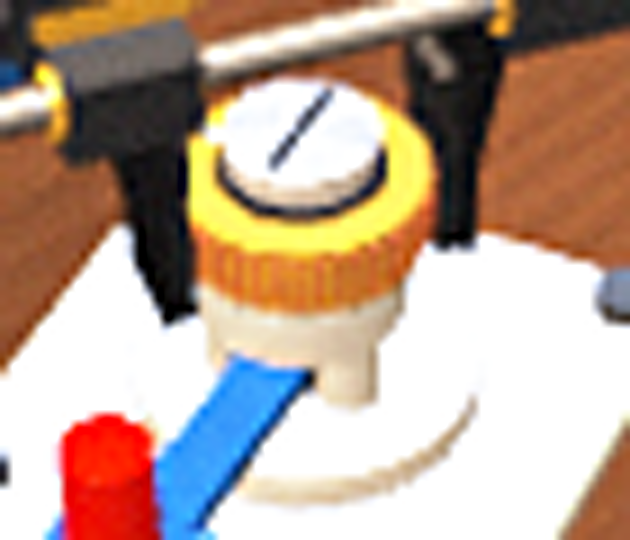

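Request:
step_arm(increments=[0,0,0,0,0,0,0.5,0,0,0,0,0,0,0.5,0,0,0.1,0,0,0,0.5,0,0,0.2,0,0,0,0.5,0,0,0.3,0,0,0,0.5,0,0,0.3,0,0,0,0.5,0,0,0.3,0,0,0,0.5,0,0,0.3,0,0,0,0.5], force=24)

```text
time_s: 18.12
position: [0.5728, 0.0399, 0.2346]
tool_rot: [0.771, 3.04, -0.001]
contact_force: [-0.9, -1.3, 2.2]
finger_gap: 0.0536
```

```bash
python3 - <<'E'
from h import *
now()
E
```

```text
t18.12 grasp [0.5736 0.0397 0.0706] phi 61.52 zaxis [ 0.0053 -0.0017 -1.    ] F [-0.94 -1.33  2.2 ] M [-0.561 -0.002  1.014] gap 0.0536 q [-0.591  0.361  0.53   1.864 -0.216  0.969  1.107]
```

```bash
python3 - <<'E'
from h import *
ms=[]
for i in range(6):
    w=viewer.snapshot("side")[:,:,::-1]; s=monitor.observe(); ms.append(round(float(s["moment"][2]),3))
print(ms);now()
cv2.imwrite("pics/z16.png",cv2.resize(w[190:290,270:370],None,fx=6,fy=6,interpolation=cv2.INTER_CUBIC))
E
```

```text
[1.047, 1.032, 1.065, 0.992, 1.002, 1.019]
t18.42 grasp [0.5736 0.0396 0.0706] phi 61.50 zaxis [ 0.0053 -0.0016 -1.    ] F [ 0.37 -1.49  1.53] M [-0.496  0.009  1.019] gap 0.0533 q [-0.591  0.361  0.53   1.864 -0.216  0.969  1.107]
```

View pics/z16.png

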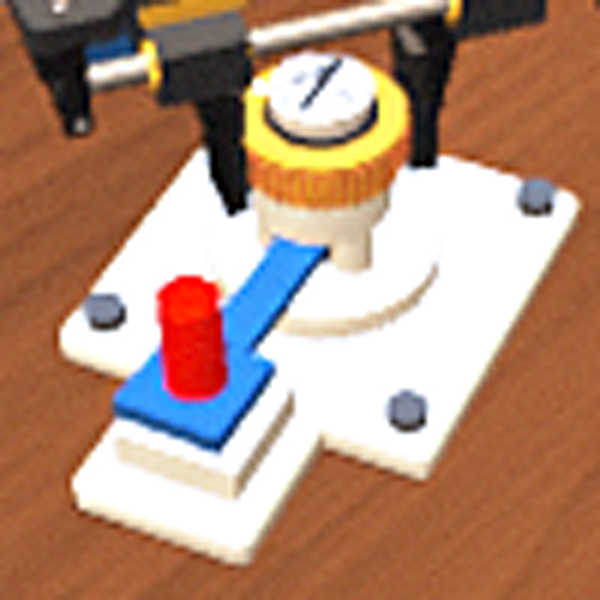

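Request:
step_arm(increments=[0,0,0,0,0,0,0.9,0,0,0,0,0,0,0.9,0,0,0,0,0,0,0.9,0,0,0,0,0,0,0.9,0,0,0,0,0,0,0.9,0,0,0,0,0,0,0.9,0,0,0,0,0,0,0.9,0,0,0,0,0,0,0.9])

```text
time_s: 19.08
position: [0.5727, 0.0399, 0.2346]
tool_rot: [0.772, 3.04, -0.0]
contact_force: [-1.1, -0.0, 0.4]
finger_gap: 0.0782
```

Request:
step_arm(increments=[0,0,0,0,0,-0.5,0.9,0,0,0,0,0,-1,0.9,0,0,0,0,0,-2,0.9,0,0,0,0,0,-3,0.9,0,0,0,0,0,-4,0.9,0,0,0,0,0,-5,0.9,0,0,0,0,0,-5,0.9,0,0,0,0,0,-5,0.9])

```text
time_s: 19.75
position: [0.5724, 0.0401, 0.3864]
tool_rot: [0.771, 3.037, 0.003]
contact_force: [-0.1, 0.4, 0.2]
finger_gap: 0.0786
```

Request:
step_arm(increments=[0,0,0,-3,-4,0,0.9,0,0,0,-3,-4,0,0.9,0,0,0,-3,-4,0,0.9,0,0,0,-3,-4,0,0.9,0,0,0,-3,-4,0,0.9,0,0,0,-3,-4,0,0.9,0,0,0,-3,-4,0,0.9,0,0,0,-3,-4,0,0.9])

```text
time_s: 20.42
position: [0.5942, -0.1066, 0.3857]
tool_rot: [0.768, 3.039, 0.004]
contact_force: [0.4, 0.3, 0.2]
finger_gap: 0.0786
```

```bash
python3 - <<'E'
from h import *
now()
w=viewer.snapshot("side")[:,:,::-1]
t=viewer.snapshot("top")[:,:,::-1]
A=cv2.resize(w[185:285,270:370],None,fx=4,fy=4,interpolation=cv2.INTER_CUBIC)
B=cv2.resize(t[170:270,240:340],None,fx=4,fy=4,interpolation=cv2.INTER_CUBIC)
cv2.imwrite("pics/z17.png",np.hstack([A,B]))
E
```

```text
t20.42 grasp [ 0.5954 -0.1066  0.2218] phi 61.62 zaxis [ 7.4e-03  4.0e-04 -1.0e+00] F [0.39 0.32 0.2 ] M [-0.034  0.041  0.   ] gap 0.0786 q [-0.43   0.28   0.651  1.64  -0.178  1.274  1.329]
```

View pics/z17.png

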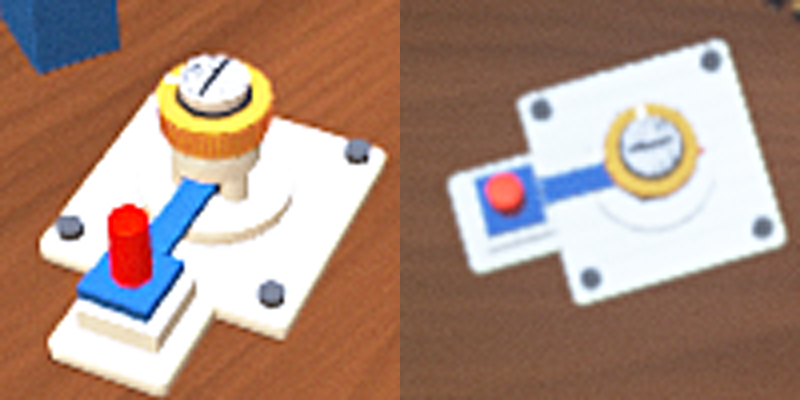

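```bash
python3 -c "
from h import *
print(arm.job_done());now()"
```

```text
the job is handed in; nothing more can be done
None
the job is handed in; nothing more can be done
```

I set the pin fully home through the arm's eye and let it go. I then turned the lock ring clockwise about 60–65° until it seated, nipped it up to about 1.0 N m, released it, moved the gripper clear and handed the job in. The job took about 20 s of the 67 s allowed.

What the last checks showed:
- **Pin:** the side and top pictures show it upright with its head down on the blue arm. I saw no force above about 2 N while inserting it.
- **Ring:** the wrist moment held at 0.99–1.07 N m for 0.3 s. At the 12 N grip the fingers slipped at about 0.5 N m once the ring stopped. It could not have been thread friction, which is only 0.12 N m.
- **Barrel and other parts:** the barrel's arm is in line by eye in the final pictures. I did not measure its angle, and I did not measure the bystander parts at the end. The arm only passed well above them.

Some measurements disagreed:
- **Camera positions:** the three cameras placed the eye 2–3 mm apart, so I lined the pin tip up with the eye from their relative positions in the wrist and side pictures.
- **Ring centre:** my ring-centre estimate was about 1.5 mm off. On first contact this put about 6 N of sideways force on the fingers, which eased once I re-centred.
- **White tick and red index mark:** the ring seated with its white tick well short of the red index mark on the housing. I judged seating by torque, not by the mark.

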